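# Set the stock tags on the workshop board

### The job

Each bin on the stock board has its own two-faced hinged tag in the same lane: gently push over with a fingertip those tags that are wrong, so that every full bin shows green face up and any bin that is not full shows orange. Leave the tags that are already right alone, and do not shift the bins or the other things on the bench.

Things in the scene. Friction and masses are not known exactly. Their poses are not given: they have to be found in the camera images.
- board: Plywood stock board fixed on the table, 290 (x) x 600 (y) x 12 mm. Origin: centre of its underside. Its x points away from the robot, its y to the robot's left; turned up to 0.2 rad. White lines part it into four lanes along x (centres at y = -217, -72, 72, 217 mm). Each lane holds one bin (at about x = -55 mm) and, 120 mm farther from the robot, that bin's own tag (hinge at x = +65 mm).
- bin_tiles_full: Loose open grey plastic bin, 110 (x) x 100 (y) x 60 mm high, standing on the board. FULL: stacked to the rim with pale hexagonal stone tiles. Origin: centre of its underside. Stays where it is.
- bin_pads_full: Loose open grey plastic bin, 110 (x) x 100 (y) x 60 mm high, standing on the board. FULL: stacked to the rim with round blue polishing pads. Origin: centre of its underside. Stays where it is.
- bin_bricks_full: Loose open grey plastic bin, 110 (x) x 100 (y) x 60 mm high, standing on the board. FULL: stacked to the rim with flat terracotta tiles. Origin: centre of its underside. Stays where it is.
- bin_one_tile: Loose open grey plastic bin, 110 (x) x 100 (y) x 60 mm high, standing on the board. NOT full: all but empty, a single pale hexagonal tile is left on its floor. Origin: centre of its underside. Stays where it is.
- tag_a (a joint): Leaf angle. 0 = upright; +0.65 rad = at its stop, leaning to the robot's left (square to the hinge), upper face GREEN; -0.65 = at its other stop, leaning to the right, upper face ORANGE. The hinge turns freely: pushed 0.1 rad past upright the leaf falls to that side's stop by its own weight and stays; a level push of under 4 N near the edge does it.
- tag_a_pivot (a point): Middle of this tag's level hinge, 42 mm above the table. Hinge line = board's x turned 0.45 rad anticlockwise seen from above (this point's x axis). Its foot, fixed to the board, is 82 mm along the hinge x 40 mm, with a post at each end of the leaf (31 to 37 mm from this point) ending 6 mm above the hinge; higher up there is only the leaf.
- tag_a_edge (a point): Middle of the free edge of the tag's leaf: a stiff plate 54 mm wide (along the hinge), 62 mm from hinge to edge, 5 mm thick, 40 to 85 g, one face green, one orange. At a stop the edge is 49 mm above and 38 mm to the side of the hinge.
- tag_b (a joint): Leaf angle. 0 = upright; +0.65 rad = at its stop, leaning to the robot's left (square to the hinge), upper face GREEN; -0.65 = at its other stop, leaning to the right, upper face ORANGE. The hinge turns freely: pushed 0.1 rad past upright the leaf falls to that side's stop by its own weight and stays; a level push of under 4 N near the edge does it.
- tag_b_pivot (a point): Middle of this tag's level hinge, 42 mm above the table. Hinge line = board's x turned 0.45 rad anticlockwise seen from above (this point's x axis). Its foot, fixed to the board, is 82 mm along the hinge x 40 mm, with a post at each end of the leaf (31 to 37 mm from this point) ending 6 mm above the hinge; higher up there is only the leaf.
- tag_b_edge (a point): Middle of the free edge of the tag's leaf: a stiff plate 54 mm wide (along the hinge), 62 mm from hinge to edge, 5 mm thick, 40 to 85 g, one face green, one orange. At a stop the edge is 49 mm above and 38 mm to the side of the hinge.
- tag_c (a joint): Leaf angle. 0 = upright; +0.65 rad = at its stop, leaning to the robot's left (square to the hinge), upper face GREEN; -0.65 = at its other stop, leaning to the right, upper face ORANGE. The hinge turns freely: pushed 0.1 rad past upright the leaf falls to that side's stop by its own weight and stays; a level push of under 4 N near the edge does it.
- tag_c_pivot (a point): Middle of this tag's level hinge, 42 mm above the table. Hinge line = board's x turned 0.45 rad anticlockwise seen from above (this point's x axis). Its foot, fixed to the board, is 82 mm along the hinge x 40 mm, with a post at each end of the leaf (31 to 37 mm from this point) ending 6 mm above the hinge; higher up there is only the leaf.
- tag_c_edge (a point): Middle of the free edge of the tag's leaf: a stiff plate 54 mm wide (along the hinge), 62 mm from hinge to edge, 5 mm thick, 40 to 85 g, one face green, one orange. At a stop the edge is 49 mm above and 38 mm to the side of the hinge.
- tag_d (a joint): Leaf angle. 0 = upright; +0.65 rad = at its stop, leaning to the robot's left (square to the hinge), upper face GREEN; -0.65 = at its other stop, leaning to the right, upper face ORANGE. The hinge turns freely: pushed 0.1 rad past upright the leaf falls to that side's stop by its own weight and stays; a level push of under 4 N near the edge does it.
- tag_d_pivot (a point): Middle of this tag's level hinge, 42 mm above the table. Hinge line = board's x turned 0.45 rad anticlockwise seen from above (this point's x axis). Its foot, fixed to the board, is 82 mm along the hinge x 40 mm, with a post at each end of the leaf (31 to 37 mm from this point) ending 6 mm above the hinge; higher up there is only the leaf.
- tag_d_edge (a point): Middle of the free edge of the tag's leaf: a stiff plate 54 mm wide (along the hinge), 62 mm from hinge to edge, 5 mm thick, 40 to 85 g, one face green, one orange. At a stop the edge is 49 mm above and 38 mm to the side of the hinge.
- hex_tile: Loose hexagonal terracotta tile, 90 mm across corners, 16 mm thick. Bystander, not to be moved. Origin: on its underside.
- polishing_pad: Loose round yellow polishing pad, 80 mm across, 28 mm high with its black hub. Bystander, not to be moved. Origin: on its underside.
- dressing_stone: Loose grey dressing stone, 35 x 100 x 25 mm. Bystander, not to be moved. Origin: on its underside.
- wax_tin: Loose tin, 52 mm across, 40 mm high. Bystander, not to be moved. Origin: on its underside.
- water_bottle: Loose white bottle, 66 mm across, 160 mm high. Bystander, not to be moved. Origin: on its underside.
- mug: Loose white mug, 76 mm across, 85 mm high. Bystander, not to be moved. Origin: on its underside.
- scraper: Loose scraper lying on the table. Bystander, not to be moved. Origin: on its underside.
Things that resemble listed ones, but are neither listed nor needed, are in the scene too. What is shaped like the bin_one_tile but yellow is not meant.

How it is judged:
By the outcome, as a careful person would: the job done as asked, in the order asked, and still so for the second after the job is handed in, with the robot touching nothing.
It also fails if it takes over 64 s, if anything falls off the work surface, if the arm or the gripper's body presses on something with over 40 N, if the wrist force passes 120 N, or if a joint passes its speed limit or range.

### The arm

A 6-joint arm with a two-finger parallel gripper is mounted at the origin on the work surface. World frame = base frame: x ahead of the robot, y to its left, z up, the work surface at z = 0. Lengths are in mm, angles in rad, forces in N, time in s.
With the tool pointing down it reaches from about 225 to 875 mm from the base axis. Payload 3.4 kg.
Tool frame: the origin (TCP) lies at the very end of the fingers, on their centre line; the grasp point (between the pads) lies 19 mm behind it (arm.grasp_offset is the distance from the TCP to the grasp point, in mm); z points along the fingers, y is the line along which they close (so a half turn about z gives the same grasp; the last joint's range is limited). The gripper opens to 85 mm and grips with 20 to 120 N. Pads are 22 mm wide; open, the fingers measure 114 mm over their backs; the gripper's body (76 mm by 85 mm) begins 54 mm behind the grasp point. The pads swing forward as they close: fully open they stand 13 mm farther back than shut.
Start: joints at [-1.292, 0.276, 1.505, -0, 1.361, -0.121], TCP at [223.812, -529.69, 231.328] pointing down, gripper open.
Joint ranges: [-2.89, 2.89], [-0.75, 2.08], [0.22, 2.7], [-1.18, 4.32], [0.11, 2.71], [-2.7, 2.7]. Speed limits (rad/s): [2.57, 2.57, 3.14, 3.14, 3.14, 3.14].

### API

Orientations are given as a rotation vector (axis times angle).
In Python, from station import arm, cams, workorder gives the robot as it stands.
- The arm moves only by the shell command python3 -m handwheel 'ROWS' [FORCE]. ROWS is JSON, a list of rows, each a list of 7 numbers: the turn, a rotation vector about the world's x, y, z normalised to -1 to 1, where 1 is 30 degrees, then the shift along the world's x, y, z normalised to -1 to 1, where 1 is 100 mm, then the finger opening in mm, from 0 to 85.4. A call has 1 to 8 rows; each row is the pose to reach, as a shift and turn from the pose commanded when the call began; what a row does not reach only later rows make up. A row lasts 1/12 s, in which the tool goes at most 41.7 mm and 7.16 degrees, less where a joint would pass 70% of its speed; a pose out of reach is approached as far as the arm can. A call with a number of a shift or a turn outside -1 to 1 is refused whole. A call with a gripper value outside its range is refused whole. The fingers move at their own pace and stop on an object; FORCE is the grip in N (left out, the last holds). Time passes only in rows, so rows that repeat a pose let the fingers close. It gives the time, the measured TCP pose, the force, the opening and the grip force at its end, in the units of the state.
- arm.read_state(): the state, without advancing time (a new reading comes with each control period).
- cams.capture(name): name is "scene" or "top" or "wrist"; returns the picture (400x640x3 uint8, red, green, blue); there is no depth.
- cams.camera_model(name): a dict with "fx", "fy", "cx", "cy" (pixels), "world_to_cam" (4x4, takes a point from world to camera coordinates). Camera axes: x right, y down, z forward; pixel columns grow to the right and rows downward; lengths in mm; the calibration is good to about 2 mm. A picture is of the moment at which its call begins: read the wrist's pose just before it. camera_model takes no time and is no camera call; for the wrist camera it gives the pose at the moment of the call.
- workorder.job_done(): hands the job in; it is judged then, once.
Trained networks look in the newest picture that a camera, given by its name, has taken for a name from the list of things; names that differ only in an ending like _2 or _b are one class to them, and where a whole thing is asked for, a point or a joint stands for the part that bears it (a point fixed in the world has none). Each returns a list of dicts, best first, with "conf" (0 to 1); they miss things now and then, are a little off and sometimes report something else, mostly with a low value. They report only what shows in the picture. A call takes as long as a camera call. They do not tell look-alikes from the thing itself.
- cams.regions_of(query, camera): "region" (400x640 bool, what is visible of it) and "box" ([left, top, right, bottom] in pixels, round what is visible of it).
- cams.landmark_of(query, camera): "at" ([column, row] in pixels: a listed point, or the origin of a listed thing).
The state is a dict: "t": time; "q": joint angles; "joint_vel": joint speeds; "joint_efforts": joint torques, N m; "eef_pos": TCP position; "ee_rot": TCP orientation; "wrist_force": force on the tool from outside, world axes, zero at the start; "ft_torque": the same for the moment, N m; "gripper_width": opening from 0.0 (shut) to 1.0 (fully open); "grasp_force": force on a finger pad.
Only numpy, scipy, OpenCV 4.12 (cv2) and the standard library are available. Lean on these libraries where they do the work, as an engineer would, in place of code of your own. Each camera call takes 0.05 s, during which the arm holds its last target. There are 200 camera calls.

## Working session

There is one attempt and no reset: what is moved stays moved. The work goes in short steps, Python scripts to look and compute and a shell command to move; the robot and the scene stay as the last step left them, time stands still between calls to the robot, and variables do not carry over. Pictures are saved under pics/ and viewed, at most 10 in all, crops included, and the job is handed in when it is done.

```bash
mkdir -p pics; ls; python3 - <<'E'
from station import arm,cams,workorder
import cv2
for n in("top","scene"):
    im=cams.capture(n); cv2.imwrite(f"pics/{n}0.png",im[:,:,::-1])
    m=cams.camera_model(n); print(n,m["fx"],m["cx"],m["cy"],m["world_to_cam"])
    for q in("tag_a_pivot","tag_a_edge","bin_one_tile","bin_tiles_full","bin_pads_full","bin_bricks_full","board"):
        for d in cams.landmark_of(q,n): print(q,d["at"],round(d["conf"],2))
print(arm.read_state())
E
```

```text
pics
top 453.7068368159995 308.20229360812914 201.12119228450226 [[ 7.69580979e-03 -9.99966443e-01  2.80838342e-03  3.31784559e+01]
 [-9.99276167e-01 -7.79506858e-03 -3.72341226e-02  4.99116477e+02]
 [ 3.72547647e-02 -2.51980389e-03 -9.99302623e-01  1.46525013e+03]
 [ 0.00000000e+00  0.00000000e+00  0.00000000e+00  1.00000000e+00]]
tag_a_pivot [338.8, 178.1] 0.95
tag_a_edge [333.9, 186.1] 0.56
tag_a_edge [430.9, 259.2] 0.18
bin_one_tile [247.9, 209.8] 0.77
bin_one_tile [177.8, 230.5] 0.62
bin_tiles_full [336.1, 213.0] 0.71
bin_tiles_full [297.8, 172.8] 0.54
bin_pads_full [292.9, 211.6] 0.63
bin_bricks_full [385.1, 219.7] 0.59
board [316.5, 196.1] 0.8
scene 437.3813069599051 326.5974562909443 201.20428490367937 [[ 8.48177862e-01  5.29522598e-01 -1.41468523e-02 -4.28018748e+02]
 [ 3.04835537e-01 -5.09771988e-01 -8.04492272e-01 -5.74429139e+01]
 [-4.33208507e-01  6.78040071e-01 -5.93794621e-01  1.65730779e+03]
 [ 0.00000000e+00  0.00000000e+00  0.00000000e+00  1.00000000e+00]]
tag_a_pivot [331.9, 240.8] 0.76
tag_a_edge [329.3, 219.8] 0.78
tag_a_edge [360.0, 217.6] 0.53
tag_a_edge [369.1
[... 262 characters left out ...]
29.9, 229.8] 0.84
{'t': 0.8, 'q': array([-1.29201449e+00,  2.75862578e-01,  1.50485884e+00,  9.86016326e-06,
        1.36071926e+00, -1.20981771e-01]), 'joint_vel': array([0.00136824, 0.00210979, 0.00066359, 0.00198594, 0.00028924,
       0.00231249]), 'joint_efforts': array([-1.07719090e-03, -4.16593874e+01, -2.46087205e+01,  2.95141899e-04,
        2.47457274e-04, -1.05159614e-05]), 'eef_pos': array([ 223.81039612, -529.70189655,  231.36580823]), 'ee_rot': array([3.07889661e+00, 6.23741087e-01, 3.39152814e-05]), 'wrist_force': array([-0.21767513,  0.43643729,  0.96613675]), 'ft_torque': array([-0.01773455, -0.03281782,  0.02545163]), 'grasp_force': 0.0, 'gripper_width': 0.9982012082167753}
```

```bash
python3 - <<'E'
import cv2
a=cv2.imread("pics/top0.png")[110:290,150:450]; cv2.imwrite("pics/topc.png",cv2.resize(a,(800,480),interpolation=cv2.INTER_CUBIC))
E
```

```text
(no output)
```

View pics/topc.png

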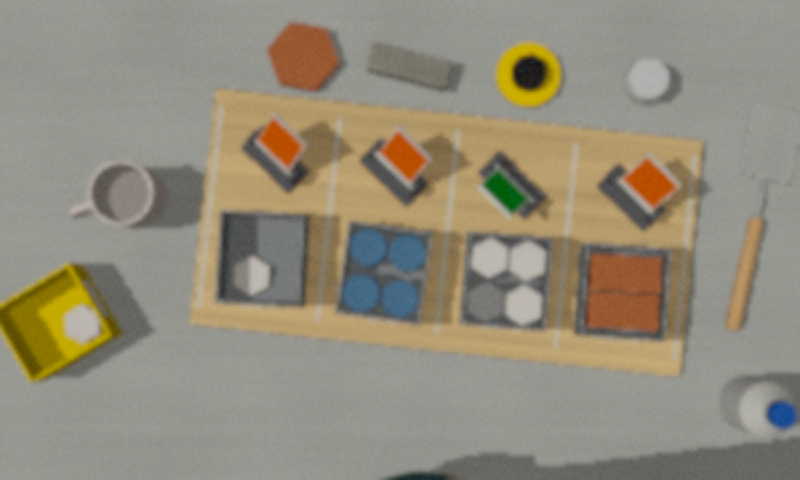

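View pics/scene0.png

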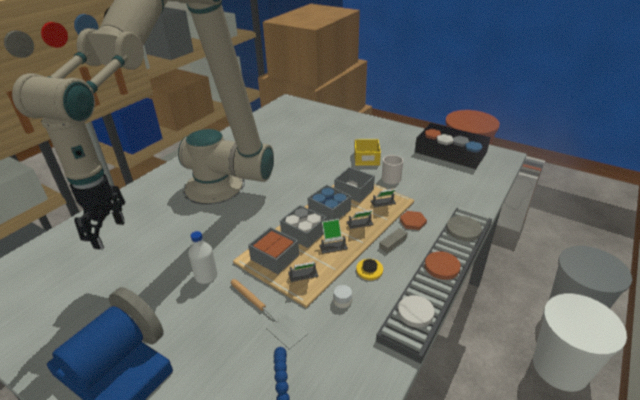

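Top view crop, lanes from left to right:

| Lane | Bin (crop px) | Tag shows (crop px) | Verdict |
|---|---|---|---|
| 1 | One tile (263,260) | Orange (280,145) | Right |
| 2 | Blue pads, full (385,275) | Orange (403,158) | Wrong |
| 3 | Pale tiles, full (507,280) | Green (503,190) | Right |
| 4 | Bricks, full (622,290) | Orange (648,185) | Wrong |

The yellow bin at (55,320) is a look-alike and isn't meant. I'll measure the two wrong tags next.

```bash
cat > h.py <<'E'
import numpy as np
def ray(m,px,z):
    W=np.array(m["world_to_cam"]);R=W[:3,:3];c=-R.T@W[:3,3]
    d=R.T@np.array([(px[0]-m["cx"])/m["fx"],(px[1]-m["cy"])/m["fy"],1]);return c+d*(z-c[2])/d[2]
E
python3 - <<'E'
from station import arm,cams
import cv2,numpy as np
from h import ray
im=cams.capture("top");m=cams.camera_model("top")
r=cams.regions_of("board","top")[0]
c=cv2.findContours(r["region"].astype(np.uint8),0,2)[0];c=max(c,key=cv2.contourArea)
P=np.array([ray(m,p[0],12)[:2] for p in c],np.float32)
(cx,cy),sz,_=rc=cv2.minAreaRect(P);B=cv2.boxPoints(rc);print("board",cx,cy,sz)
e=[B[1]-B[0],B[2]-B[1]];s=min(e,key=np.linalg.norm);s=s*np.sign(s[0]);th=np.arctan2(s[1],s[0]);print("th",th)
u=np.array([np.cos(th),np.sin(th)]);v=np.array([-u[1],u[0]])
a=th+.45;h=np.array([np.cos(a),np.sin(a)]);n=np.array([-h[1],h[0]]);print("hinge",h,"left",n)
for y in(217,72,-72,-217): print("pivot by board",y,np.array([cx,cy])+65*u+y*v)
hsv=cv2.cvtColor(im,cv2.COLOR_RGB2HSV)
for nm,lo,hi,s in(("or",(5,200,150),(14,255,255),-1),("gr",(50,120,60),(75,255,255),1)):
    k,_,st,ce=cv2.connectedComponentsWithStats(cv2.inRange(hsv,lo,hi))
    for i in range(1,k):
        if st[i,4]>60:
            w=ray(m,ce[i],42+24.5)[:2];print(nm,ce[i],st[i,4],"pivot",w-s*19*n)
E
```

```text
Traceback (most recent call last):
IndexError: list index out of range
```

```bash
python3 - <<'E'
from station import arm,cams
import cv2,numpy as np
from h import ray
im=cams.capture("top");m=cams.camera_model("top")
hsv=cv2.cvtColor(im,cv2.COLOR_RGB2HSV)
k=cv2.inRange(hsv,(12,60,90),(22,170,255));k=cv2.morphologyEx(k,cv2.MORPH_OPEN,np.ones((3,3)));k=cv2.morphologyEx(k,cv2.MORPH_CLOSE,np.ones((5,5)))
c=max(cv2.findContours(k,0,2)[0],key=cv2.contourArea)
P=np.array([ray(m,p[0],12)[:2] for p in c],np.float32)
(cx,cy),sz,_=rc=cv2.minAreaRect(P);B=cv2.boxPoints(rc);print("board",cx,cy,sz)
e=[B[1]-B[0],B[2]-B[1]];s=min(e,key=np.linalg.norm);s=s*np.sign(s[0]);th=np.arctan2(s[1],s[0]);print("th",th)
u=np.array([np.cos(th),np.sin(th)]);v=np.array([-u[1],u[0]])
a=th+.45;h=np.array([np.cos(a),np.sin(a)]);n=np.array([-h[1],h[0]]);print("hinge",a,h,"left",n)
for y in(217,72,-72,-217): print("pivot by board",y,np.array([cx,cy])+65*u+y*v)
for nm,lo,hi,s in(("or",(5,180,120),(14,255,255),-1),("gr",(50,120,60),(75,255,255),1)):
    k,_,st,ce=cv2.connectedComponentsWithStats(cv2.inRange(hsv,lo,hi))
    for i in range(1,k):
        if st[i,4]>50:
            w=ray(m,ce[i],42+24.5)[:2];print(nm,ce[i],st[i,4],"pivot",w-s*19*n)
for d in cams.landmark_of("tag_a_pivot","top"): print(d["at"],d["conf"],ray(m,d["at"],42))
E
```

```text
board 513.9937744140625 8.162811279296875 (602.2346801757812, 289.8248291015625)
th -0.09913967
hinge 0.35086033 [0.9390774  0.34370586] left [-0.34370586  0.9390774 ]
pivot by board 217 [600.15268898 217.66374731]
pivot by board 72 [585.80097485  73.3757453 ]
pivot by board -72 [571.5482378  -69.91717768]
pivot by board -217 [ 557.19652367 -214.20517969]
or [254.61157025 163.14049587] 121 pivot [607.91807551 223.80818061]
or [301. 168.] 133 pivot [593.80813512  78.38738383]
or [393.22516556 178.18543046] 151 pivot [ 564.11969284 -210.62913668]
gr [338.92307692 181.375     ] 104 pivot [565.82296273 -76.30924137]
[341.9, 180.5] 0.9 [564.15587114 -69.64812336  42.        ]
[428.1, 256.8] 0.54 [ 324.21383018 -343.76023227   42.        ]
```

Board measures 602 x 290 mm, as specified. The blob-derived pivots agree to about 8 mm, and the tool yaw is already square to the hinge. I'll close the fingers and go to the right of the bricks tag, pivot (557,-214).

```bash
R='[[0,0,0,0.4,0.26,0,0],[0,0,0,0.8,0.52,0,0],[0,0,0,1,0.65,0,0],[0,0,0,1,0.65,0,0]]'
python3 -m handwheel '[[0,0,0,0.4,0.26,0,0],[0,0,0,0.8,0.52,0,0],[0,0,0,1,0.65,0,0],[0,0,0,1,0.65,0,0]]' && python3 -m handwheel '[[0,0,0,0.4,0.26,0,0],[0,0,0,0.8,0.52,0,0],[0,0,0,1,0.65,0,0],[0,0,0,1,0.65,0,0]]' && python3 -m handwheel '[[0,0,0,0.4,0.26,0,0],[0,0,0,0.8,0.52,0,0],[0,0,0,1,0.65,0,0],[0,0,0,1,0.65,0,0]]'
python3 -m handwheel '[[0,0,0,0.3,0.23,0,0],[0,0,0,0.6,0.46,0,0],[0,0,0,0.6,0.46,0,0],[0,0,0,0.6,0.46,0,0]]'
python3 - <<'E'
from station import cams
import cv2
im=cams.capture("wrist"); cv2.imwrite("pics/w1.png",im[:,:,::-1])
E
```

```text
t: 1.33
eef_pos: [328.6, -460.8, 231.5]
ee_rot: [-3.076, -0.631, -0.007]
wrist_force: [-0.1, -0.4, 0.3]
gripper_width: 0.45
grasp_force: 0.0
t: 1.67
eef_pos: [428.7, -396.1, 231.3]
ee_rot: [-3.076, -0.632, -0.007]
wrist_force: [-0.7, -0.7, -0.8]
gripper_width: -0.0
grasp_force: 0.0
t: 2.0
eef_pos: [528.7, -331.4, 231.1]
ee_rot: [-3.076, -0.631, -0.007]
wrist_force: [0.3, -1.6, 0.3]
gripper_width: 0.001
grasp_force: 0.0
t: 2.33
eef_pos: [584.3, -288.3, 230.8]
ee_rot: [3.078, 0.628, -0.002]
wrist_force: [-1.2, -0.8, 0.6]
gripper_width: -0.002
grasp_force: 0.0
```

View pics/w1.png

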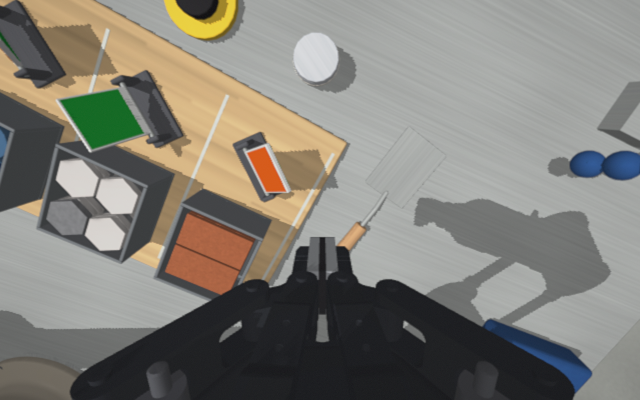

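The wrist view shows the bricks tag's orange leaf at (266,168) and the green tiles tag at (103,120). Fingers are shut at (322,255), clear of everything. I'll check the leaf position in this view.

```bash
python3 - <<'E'
from station import cams
import numpy as np
from h import ray
m=cams.camera_model("wrist");n=np.array([-.344,.939])
w=ray(m,(266,169),66.5);print("pivot",w[:2]+19*n)
W=np.array(m["world_to_cam"])
h=np.array([.939,.344])
for k in(-27,27):
    p=np.r_[np.array([557,-214])-38*n+k*h,91,1];c=W@p;print(c[:2]/c[2]*m["fx"]+[m["cx"],m["cy"]])
E
```

```text
pivot [ 564.75195866 -209.0941581 ]
[281.88896972 208.1495235 ]
[282.21430229 157.25956661]
```

```bash
python3 - <<'E'
from station import cams
import numpy as np,cv2
from h import ray
m=cams.camera_model("wrist");im=cv2.imread("pics/w1.png")
e=[ray(m,p,91) for p in((270,143),(290,192))];d=e[0]-e[1];print("edge",e,np.linalg.norm(d),np.arctan2(d[1],d[0]))
c=[ray(m,p,12) for p in((345,145),(228,96))];d=c[1]-c[0];print("board far edge",c,np.arctan2(d[1],d[0])-np.pi/2)
cv2.imwrite("pics/w1c.png",cv2.resize(im[100:220,40:360],(800,300),interpolation=cv2.INTER_CUBIC))
E
```

```text
edge [array([ 603.96084058, -224.38241127,   91.        ]), array([ 564.65144121, -260.50361688,   91.        ])] 53.385113782832406 0.7431567249421063
board far edge [array([ 624.44972476, -302.8739898 ,   12.        ]), array([ 622.99599365, -149.5221082 ,   12.        ])] 0.009479424393092684
```

View pics/w1c.png

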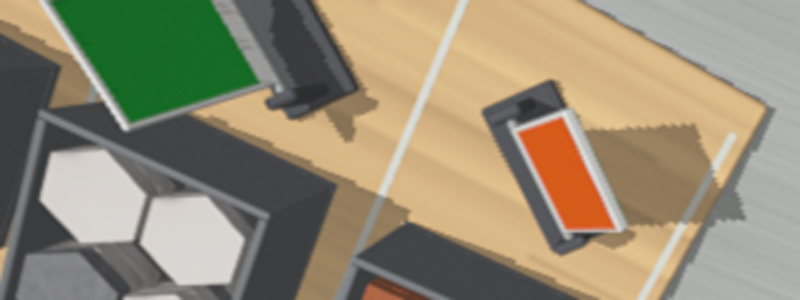

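The edge measures 53.4 mm (specified 54), and edge and pivot agree: edge midpoint (584,-242), pivot (558,-214). However, both cameras put the hinge direction at about 0.74 rad in the world, not 0.35, so I'll use the seen direction. That means yawing the tool +0.34 and pushing along (-0.68,+0.73).

```bash
python3 -m handwheel '[[0,0,0.22,0.29,0.16,0,0],[0,0,0.44,0.29,0.16,-0.3,0],[0,0,0.65,0.29,0.16,-0.6,0],[0,0,0.65,0.29,0.16,-0.9,0],[0,0,0.65,0.29,0.16,-1,0],[0,0,0.65,0.29,0.16,-1,0]]' && python3 -m handwheel '[[0,0,0,0,0,-0.25,0],[0,0,0,0,0,-0.5,0],[0,0,0,0,0,-0.5,0],[0,0,0,0,0,-0.5,0]]'
python3 - <<'E'
from station import cams
import cv2
cv2.imwrite("pics/w2.png",cams.capture("wrist")[:,:,::-1])
E
```

```text
t: 2.88
eef_pos: [609.6, -273.0, 128.1]
ee_rot: [-2.925, -1.131, 0.008]
wrist_force: [-1.0, 0.2, 0.4]
gripper_width: -0.002
grasp_force: 0.0
t: 3.22
eef_pos: [612.4, -273.5, 82.1]
ee_rot: [-2.929, -1.135, 0.001]
wrist_force: [-0.5, -0.1, 1.0]
gripper_width: -0.002
grasp_force: 0.0
```

View pics/w2.png

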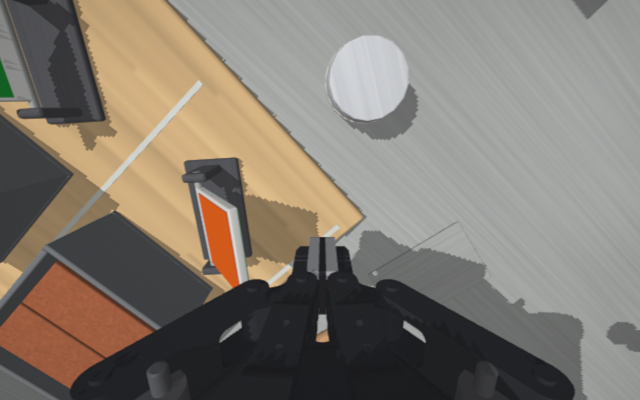

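The fingertip at (322,250) is right of the leaf edge, which runs (237,205)-(245,290) nearly square to the push and level with the finger. I'll push left, slowly.

```bash
python3 -m handwheel '[[0,0,0,-0.08,0.085,0,0],[0,0,0,-0.14,0.15,0,0],[0,0,0,-0.18,0.19,0,0],[0,0,0,-0.22,0.235,0,0],[0,0,0,-0.26,0.28,0,0],[0,0,0,-0.3,0.32,0,0],[0,0,0,-0.34,0.365,0,0],[0,0,0,-0.38,0.405,0,0]]' && python3 -m handwheel '[[0,0,0,-0.04,0.04,0,0],[0,0,0,-0.08,0.085,0,0],[0,0,0,-0.12,0.13,0,0],[0,0,0,-0.16,0.17,0,0],[0,0,0,-0.19,0.2,0,0],[0,0,0,-0.22,0.235,0,0],[0,0,0,-0.22,0.235,0,0],[0,0,0,-0.22,0.235,0,0]]'
python3 -m handwheel '[[0,0,0,0.04,-0.04,0,0],[0,0,0,0.2,-0.22,0,0],[0,0,0,0.35,-0.37,0.1,0],[0,0,0,0.35,-0.37,0.4,0],[0,0,0,0.35,-0.37,0.7,0],[0,0,0,0.35,-0.37,0.8,0]]'
python3 - <<'E'
from station import cams
import cv2
im=cams.capture("top")[:,:,::-1]
a=im[110:290,150:450]; cv2.imwrite("pics/top1.png",cv2.resize(a,(800,480),interpolation=cv2.INTER_CUBIC))
E
```

```text
t: 3.93
eef_pos: [580.3, -236.6, 87.0]
ee_rot: [2.915, 1.131, 0.015]
wrist_force: [1.2, 0.5, -0.2]
gripper_width: 0.002
grasp_force: 0.1
t: 4.6
eef_pos: [552.7, -208.5, 81.2]
ee_rot: [2.929, 1.137, -0.0]
wrist_force: [0.2, 0.5, 0.7]
gripper_width: 0.003
grasp_force: 0.0
t: 5.1
eef_pos: [590.7, -247.9, 165.5]
ee_rot: [2.924, 1.133, 0.008]
wrist_force: [-0.0, -0.7, 1.0]
gripper_width: -0.002
grasp_force: 0.0
```

View pics/top1.png

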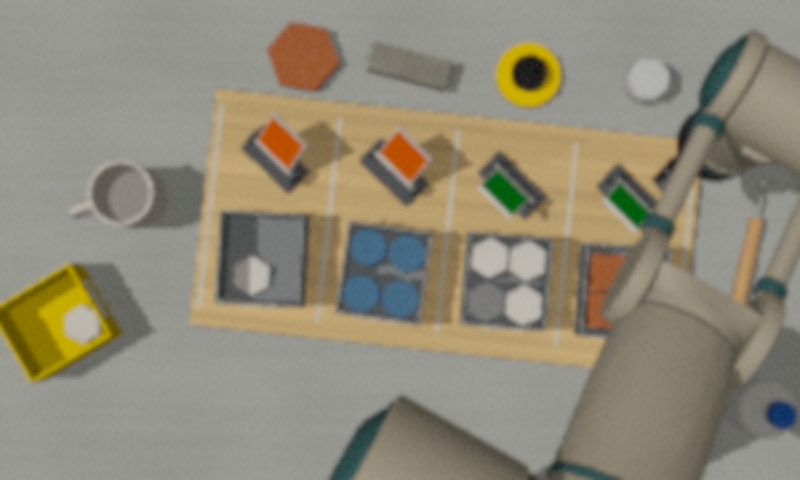

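The bricks tag now shows green at (628,198) and everything else is unmoved. Next is the pads tag, pivot (586,74). I'll start 80 mm to its right at (640,17).

```bash
python3 -m handwheel '[[0,0,0,0.07,0.35,0,0],[0,0,0,0.13,0.7,0,0],[0,0,0,0.17,0.9,0,0],[0,0,0,0.17,0.9,0,0]]' && python3 -m handwheel '[[0,0,0,0.07,0.35,0,0],[0,0,0,0.13,0.7,0,0],[0,0,0,0.17,0.9,0,0],[0,0,0,0.17,0.9,0,0]]' && python3 -m handwheel '[[0,0,0,0.07,0.35,0,0],[0,0,0,0.14,0.7,0,0],[0,0,0,0.17,0.86,0,0],[0,0,0,0.17,0.86,0,0],[0,0,0,0.17,0.86,0,0]]'
python3 - <<'E'
from station import cams
import cv2
import numpy as np
m=cams.camera_model("wrist");W=np.array(m["world_to_cam"])
im=cams.capture("wrist")[:,:,::-1].copy();n=np.array([-.682,.732]);h=np.array([.732,.682])
for k in(-27,27):
    c=W@np.r_[np.array([586,74])-38*n+k*h,91,1];p=c[:2]/c[2]*m["fx"]+[m["cx"],m["cy"]];print(p);cv2.circle(im,tuple(int(v) for v in p),4,(255,0,255),1)
cv2.imwrite("pics/w3.png",im)
E
```

```text
t: 5.48
eef_pos: [604.7, -151.3, 160.1]
ee_rot: [-2.924, -1.14, 0.0]
wrist_force: [-0.0, 0.1, -0.5]
gripper_width: -0.004
grasp_force: 0.0
t: 5.82
eef_pos: [622.0, -62.2, 160.2]
ee_rot: [-2.925, -1.14, 0.0]
wrist_force: [-0.5, 0.1, 0.3]
gripper_width: 0.004
grasp_force: 0.0
t: 6.23
eef_pos: [638.7, 19.6, 160.4]
ee_rot: [2.927, 1.138, -0.003]
wrist_force: [-0.1, 0.0, -0.4]
gripper_width: -0.003
grasp_force: 0.0
[276.93548529 242.67794108]
[272.8745863  178.91209826]
```

View pics/w3.png

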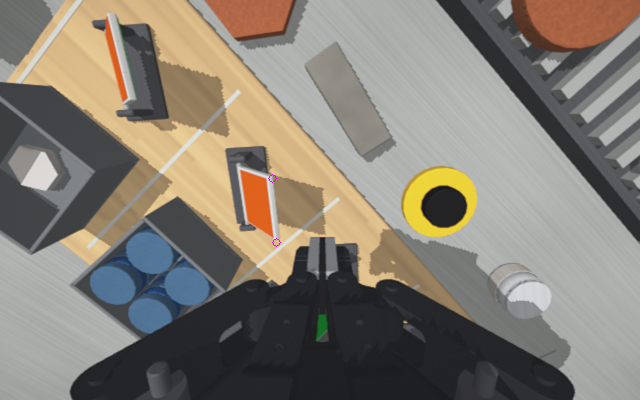

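The predicted edge corners (magenta, (277,243) and (273,179)) land on the pads tag's leaf edge. The finger has room to descend, with the tiles tag about 70 mm behind it. Descend, push, retreat.

```bash
python3 -m handwheel '[[0,0,0,0,0,-0.3,0],[0,0,0,0,0,-0.6,0],[0,0,0,0,0,-0.8,0],[0,0,0,0,0,-0.8,0],[0,0,0,0,0,-0.8,0]]' && python3 -m handwheel '[[0,0,0,-0.08,0.085,0,0],[0,0,0,-0.14,0.15,0,0],[0,0,0,-0.18,0.19,0,0],[0,0,0,-0.22,0.235,0,0],[0,0,0,-0.26,0.28,0,0],[0,0,0,-0.3,0.32,0,0],[0,0,0,-0.34,0.365,0,0],[0,0,0,-0.38,0.405,0,0]]' && python3 -m handwheel '[[0,0,0,-0.04,0.04,0,0],[0,0,0,-0.08,0.085,0,0],[0,0,0,-0.12,0.13,0,0],[0,0,0,-0.16,0.17,0,0],[0,0,0,-0.19,0.2,0,0],[0,0,0,-0.22,0.235,0,0],[0,0,0,-0.22,0.235,0,0],[0,0,0,-0.22,0.235,0,0]]'
python3 -m handwheel '[[0,0,0,0.04,-0.04,0,0],[0,0,0,0.2,-0.22,0,0],[0,0,0,0.35,-0.37,0.1,0],[0,0,0,0.35,-0.37,0.4,0],[0,0,0,0.35,-0.37,0.7,0],[0,0,0,0.35,-0.37,1,0],[0,0,0,0.35,-0.37,1,0]]'
python3 -m handwheel '[[0,0,0,0,-0.3,0.1,0],[0,0,0,0,-0.6,0.2,0],[0,0,0,0,-0.9,0.3,0],[0,0,0,0,-1,0.4,0]]'
python3 -m handwheel '[[0,0,0,0,-0.3,0.1,0],[0,0,0,0,-0.6,0.2,0],[0,0,0,0,-0.9,0.2,0],[0,0,0,0,-1,0.2,0],[0,0,0,0,-1,0.2,0]]'
python3 -m handwheel '[[0,0,0,0,-0.3,0,0],[0,0,0,0,-0.6,0,0],[0,0,0,0,-0.9,0,0],[0,0,0,0,-1,0,0],[0,0,0,0,-1,0,0],[0,0,0,0,-1,0,0]]'
python3 - <<'E'
from station import cams
import cv2
im=cams.capture("top")[:,:,::-1]
a=im[110:290,150:450]; cv2.imwrite("pics/top2.png",cv2.resize(a,(800,480),interpolation=cv2.INTER_CUBIC))
E
```

```text
t: 6.7
eef_pos: [637.9, 18.5, 80.3]
ee_rot: [-2.929, -1.133, 0.004]
wrist_force: [0.5, 0.3, 0.7]
gripper_width: -0.001
grasp_force: 0.0
t: 7.37
eef_pos: [600.9, 61.5, 83.1]
ee_rot: [2.928, 1.136, 0.004]
wrist_force: [0.6, 0.2, 0.7]
gripper_width: 0.002
grasp_force: 0.0
t: 8.03
eef_pos: [578.7, 84.5, 81.3]
ee_rot: [2.928, 1.137, -0.0]
wrist_force: [-0.2, 0.7, -0.0]
gripper_width: 0.001
grasp_force: 0.0
t: 8.62
eef_pos: [618.5, 46.3, 188.0]
ee_rot: [2.924, 1.133, 0.018]
wrist_force: [1.2, -0.4, 1.3]
gripper_width: -0.002
grasp_force: 0.0
t: 8.95
eef_pos: [614.1, -57.2, 221.5]
ee_rot: [2.928, 1.131, -0.002]
wrist_force: [1.1, 0.6, -0.1]
gripper_width: -0.006
grasp_force: 0.0
t: 9.37
eef_pos: [613.9, -155.5, 240.9]
ee_rot: [2.93, 1.131, -0.0]
wrist_force: [0.2, 0.8, 0.6]
gripper_width: 0.001
grasp_force: 0.0
t: 9.87
eef_pos: [613.8, -251.1, 240.7]
ee_rot: [-2.927, -1.135, -0.0]
wrist_force: [-0.4, -0.1, -0.6]
gripper_width: -0.005
grasp_force: 0.0
```

View pics/top2.png

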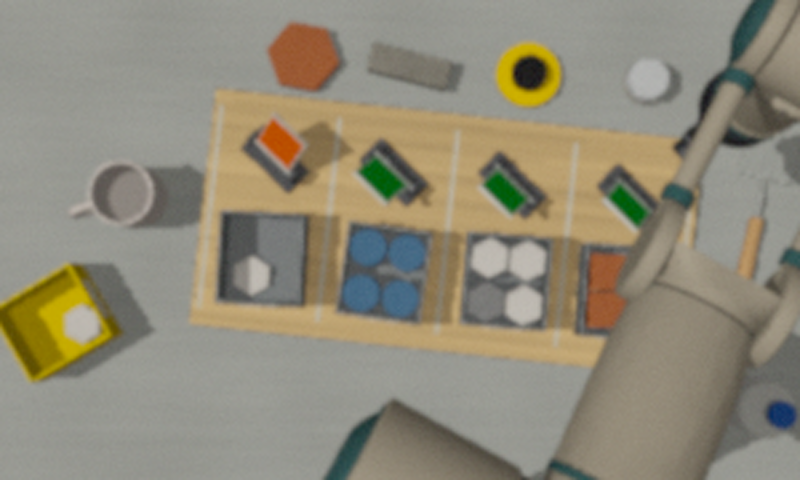

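The three full bins now show green at (380,180), (503,190) and (628,198). The one-tile bin still shows orange at (280,145), nothing else has shifted, and the arm is clear. Handing in.

```bash
python3 -c "
from station import workorder
print(workorder.job_done())"
```

```text
the job is handed in; nothing more can be done
None
```

I pushed over the pads and bricks tags, so all three full bins show green and the one-tile bin still shows orange; no bin or bystander visibly moved in the last top picture, and the job is handed in (about 10 s of the 64 s), though both cameras showed the hinges about 0.4 rad off the stated 0.45 rad and I pushed along the direction seen.

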